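# Raise the reed bench's blower by four clicks and start it

## Task

On the blower control unit of the reed-tuning bench, turn the click-stop dial clockwise (seen from above) by exactly four clicks from where it stands, pushing its raised lug round with a fingertip, not pinching it. When the dial rests in its fourth click, press the round start button fully down with a fingertip and let it come back up. Pick nothing up and leave the loose things around it where they are.

Things in the scene. Friction and masses are not known exactly. Their poses are not given: they have to be found in the camera images.
- unit: Blower control unit, fixed: teal case, level grey top panel at 70 mm height, 180 mm (its x) by 260 mm (its y). Origin at the centre of its underside, z up, front (-x) roughly towards the robot. Dial axis at x 0, y +55 mm, start button at x -20, y -80 mm of this frame. Ten flat ticks on the panel, 24 degrees apart, show the dial's click positions.
- dial_axis (a point): On the dial's vertical axis at the height of its flat upper face (84 mm above the table). Black disc, 84 mm across, with one lug. It clicks every 24 degrees: positions 0 to 9 between end stops; it starts in 0, 1, 2 or 3, so four clicks clockwise (96 degrees) are free. A sprung ball holds each position: about 5 N on the lug takes it out, then it snaps on to the next; let go, it settles in the nearest.
- lug_end (a point): Top of the lug at its outer end, 40 mm from the dial's axis and 38 mm above the panel; it turns with the dial. The lug is an upright bar standing on the dial's face, lying along the radius from 14 to 40 mm out, 14 mm thick, 24 mm tall. This frame's x points radially outward along the lug, y to its counter-clockwise flank (the one to push), z up. Finger force on both its counter-clockwise and clockwise halves at once is pinching.
- start_top (a point): Centre of the top of the start button, a round grey push button 30 mm across in a black housing on the top panel, spring-loaded, travel 6 mm, fully down at about 5 N.
- start (a joint): Travel of the start button in m: 0 up, 0.006 fully down.
- plate_a: Bystander, loose: brass reed plate 28 x 100 x 5 mm lying on the unit's top panel near its far edge. Origin at its underside (mid-length for flat plates). Not to be moved.
- plate_b: Bystander, loose: brass reed plate 28 x 100 x 5 mm lying on the table in front of the unit. Origin at its underside (mid-length for flat plates). Not to be moved.
- mug: Bystander, loose: red cup, 72 mm across, 85 mm tall. Origin at its underside (mid-length for flat plates). Not to be moved.
- jar: Bystander, loose: small clear jar with white cap, 48 mm across, 60 mm tall. Origin at its underside (mid-length for flat plates). Not to be moved.
- driver: Bystander, loose: screwdriver 150 mm long, lying. Origin at its underside (mid-length for flat plates). Not to be moved.
- brush: Bystander, loose: brush 160 mm long, lying. Origin at its underside (mid-length for flat plates). Not to be moved.
- comb: Bystander, loose: wooden harmonica comb 27 x 100 x 7 mm, lying behind the unit. Origin at its underside (mid-length for flat plates). Not to be moved.

How it is judged:
On the way, in this order (a step that is already met when the one before it is completed fails the run):
1. the dial stands four clicks clockwise of its start (distance of lug_end from where it was at the start of the episode between 0.0566 and 0.0622 m), for 0.2 s.
2. the start button is pressed fully down (value of joint start above 0.0045 m), for 0.05 s.
At the end, for the whole second after the job is handed in: The dial rests in the fourth click from its start, 96 degrees clockwise (lug end displaced 56.6 to 62.2 mm, i.e. within about 6 degrees), and the start button, once pressed, is up again (under 1 mm) (all of step 1 and value of joint start below 0.001 m); the robot touches nothing.
It fails at once if the start button is pressed (over 2.5 mm) while the dial is not four clicks from its start (value of joint start above 0.0025 m and not (distance of lug_end from where it was at the start of the episode between 0.0566 and 0.0622 m)).
It fails at once if the lug is pinched: over 2 N of finger force on both of its flanks at once (contact force between the fingers and dial_c1 above 2 N and contact force between the fingers and dial_c2 above 2 N).
It fails at once if a bystander is moved by more than 25 mm or lifted (distance of any of plate_a, plate_b, mug, jar, driver, brush, comb from where it was at the start of the episode above 0.025 m).
It also fails if it takes over 48 s, if anything falls off the work surface, if the arm or the gripper's body presses on something with over 40 N, if the wrist force passes 120 N, or if a joint passes its speed limit or range.

## Robot

A 6-joint arm with a two-finger parallel gripper is mounted at the origin on the work surface. World frame = base frame: x ahead of the robot, y to its left, z up, the work surface at z = 0. Lengths are in m, angles in rad, forces in N, time in s.
With the tool pointing down it reaches from about 0.25 to 0.725 m from the base axis. Payload 9.7 kg.
Tool frame: the origin (TCP) lies at the very end of the fingers, on their centre line; the grasp point (between the pads) lies 19 mm behind it; z points along the fingers, y is the line along which they close (so a half turn about z gives the same grasp; the last joint's range is limited). The gripper opens to 85 mm and grips with 20 to 120 N. Pads are 22 mm wide; open, the fingers measure 114 mm over their backs; the gripper's body (76 mm by 85 mm) begins 54 mm behind the grasp point. The pads swing forward as they close: fully open they stand 13 mm farther back than shut.
Start: joints at [-1.17, 0.087, 0.176, 1.66, 0, 1.571], TCP at [0.215, -0.506, 0.231] pointing down, gripper open.
Joint ranges: [-3.13, 3.13], [-0.85, 1.81], [-1.15, 1.24], [-2.2, 2.28], [-1.44, 1.52], [-3.14, 3.14]. Speed limits (rad/s): [2.22, 2.22, 2.57, 3.14, 3.14, 3.14].

## Interface

Orientations are given as a 3x3 rotation matrix whose columns are the frame's x, y, z axes.
In Python, from plant import sensors, eyes, r gives the robot as it stands.
- The arm moves only by the tool jog_arm, never from a script. Its argument "steps" is a list that holds one entry, the list of rows, each a list of 7 numbers: the shift along the tool's x, y, z in m, then the turn, a rotation vector about the tool's x, y, z in rad, then the finger opening in m, from 0 to 0.0854. A call has 1 to 10 rows; each row shifts and turns the commanded pose from where the row before left it, along the tool's axes as they then stand; what a row does not reach is not made up. A row lasts 1/12 s, in which the tool goes at most 41.7 mm and 7.16 degrees, less where a joint would pass 70% of its speed; a pose out of reach is approached as far as the arm can. A call with a gripper value outside its range is refused whole. The fingers move at their own pace and stop on an object; "grip_force" is the grip in N (left out, the last holds). Time passes only in rows, so rows that do not move let the fingers close. It gives the time, the measured TCP pose, the force, the opening and the grip force at its end, in the units of the state.
- sensors.get_state(): the state, without advancing time (a new reading comes with each control period).
- eyes.read_camera(name): name is "scene" or "top"; returns a dict with "frame" (420x560x3 uint8, blue, green, red), "fx", "fy", "cx", "cy" (pixels), "R" (3x3) and "t" (3): a world point X has camera coordinates R X + t. Camera axes: x right, y down, z forward; pixel columns grow to the right and rows downward; lengths in m; the calibration is good to about 2 mm. A picture is of the moment at which its call begins. There is no depth.
- r.job_done(): hands the job in; it is judged then, once.
The state is a dict: "clock": time; "joint_pos": joint angles; "dq": joint speeds; "tau": joint torques, N m; "tcp_pos": TCP position; "ee_rot": TCP orientation; "force": force on the tool from outside, world axes, zero at the start; "moment": the same for the moment, N m; "finger_gap": finger opening in m; "grasp_force": force on a finger pad.
Only numpy, scipy, OpenCV 4.12 (cv2) and the standard library are available. Lean on these libraries where they do the work, as an engineer would, in place of code of your own. Each camera call takes 0.05 s, during which the arm holds its last target. There are 200 camera calls.

## Working session

There is one attempt and no reset: what is moved stays moved. The work goes in short steps, Python scripts to look and compute and a tool call to move; the robot and the scene stay as the last step left them, time stands still between calls to the robot, and variables do not carry over. Pictures are saved under pics/ and viewed, at most 10 in all, crops included, and the job is handed in when it is done.

Besides the shell and the picture viewer there is one more tool, called after "Request:" in YAML: its name, and indented under it one key for each argument. jog_arm: Moves the arm, as the interface text tells. Its arguments: {"type":"object","properties":{"steps":{"type":"array"},"grip_force":{"type":"number"}},"required":["steps"]}

```bash
mkdir -p pics
python3 - <<'E'
from plant import sensors, eyes, r
import cv2,numpy as np
s=sensors.get_state();print(s['clock'],s['tcp_pos'],s['ee_rot'],s['finger_gap'],s['force'])
for n in('top','scene'):
    d=eyes.read_camera(n);cv2.imwrite(f'pics/{n}0.png',d['frame']);np.savez(f'{n}0.npz',**d);print(n,d['fx'],d['cx'],d['cy'],np.round(d['R'],4).tolist(),d['t'],(-np.array(d['R']).T@d['t']).round(3))
E
```

```text
0.0 [ 0.21448073 -0.50621347  0.2305846 ] [[ 9.20740754e-01  3.90174578e-01 -5.12018540e-04]
 [ 3.90174914e-01 -9.20739964e-01  1.20598572e-03]
 [-8.90962924e-07 -1.31017699e-03 -9.99999142e-01]] 0.08562698864002814 [-0.04380642  0.06873662  0.84873036]
top 455.4311624060513 285.55162100164006 204.87288880715764 [[-0.0087, -0.9998, 0.0173], [-0.988, 0.0059, -0.1546], [0.1545, -0.0184, -0.9878]] [0.03599276 0.58881888 0.81523698] [0.456 0.048 0.896]
scene 459.40505954944604 276.2859389690323 210.15648022436463 [[-0.1744, 0.9844, -0.0242], [0.5484, 0.0767, -0.8327], [-0.8179, -0.1585, -0.5532]] [ 0.06255207 -0.2581558   1.40609474] [1.302 0.181 0.564]
```

View pics/top0.png

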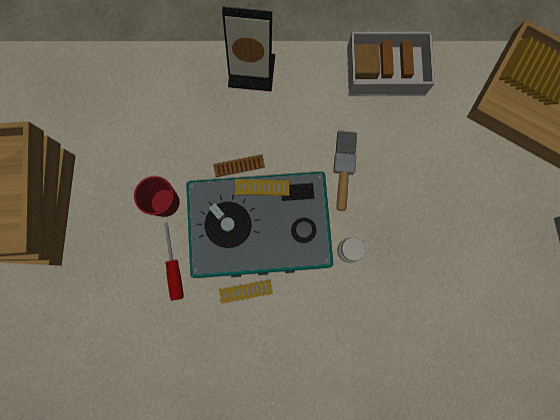

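View pics/scene0.png

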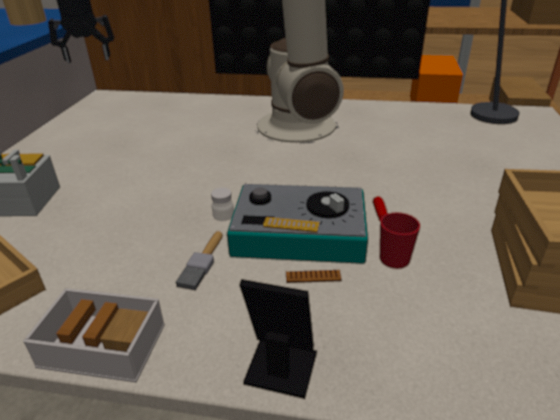

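The top view shows the dial at about (228,224), with its lug pointing up-left (outer end near (212,206)), and the button at (304,230). Plate_a is at (262,187). The scene view agrees with this. Next I'll measure the positions.

```bash
cat > h.py <<'E'
import numpy as np,cv2
def ray(d,uv,z):
    R=np.array(d['R']);c=-R.T@np.array(d['t']);uv=np.atleast_2d(uv)
    v=np.c_[(uv[:,0]-d['cx'])/d['fx'],(uv[:,1]-d['cy'])/d['fy'],np.ones(len(uv))]@R
    return c+v*((z-c[2])/v[:,2])[:,None]
def proj(d,X):
    p=np.atleast_2d(X)@np.array(d['R']).T+d['t'];return np.c_[d['fx']*p[:,0]/p[:,2]+d['cx'],d['fy']*p[:,1]/p[:,2]+d['cy']]
E
python3 - <<'E'
from h import *
d=np.load('top0.npz');f=d['frame'];hsv=cv2.cvtColor(f,cv2.COLOR_BGR2HSV)
teal=cv2.inRange(hsv,(80,120,40),(100,255,255));teal[:,:170]=0;teal[:,350:]=0
pts=cv2.findNonZero(teal);hull=cv2.convexHull(pts)
# grey panel = inside of teal
fill=np.zeros_like(teal);cv2.fillConvexPoly(fill,hull,255)
inn=cv2.morphologyEx(fill&~teal,cv2.MORPH_OPEN,np.ones((5,5)))
c=max(cv2.findContours(inn,0,2)[0],key=cv2.contourArea);rect=cv2.minAreaRect(c)
P=ray(d,cv2.boxPoints(rect),.07)[:,:2];print('panel',rect,P.round(4).tolist(),np.linalg.norm(np.diff(P,axis=0),axis=1),P.mean(0))
q=cv2.minAreaRect(hull);P=ray(d,cv2.boxPoints(q),.07)[:,:2];print('teal',q,P.round(4).tolist(),np.linalg.norm(np.diff(P,axis=0),axis=1),P.mean(0))
g=f.max(2)
dark=cv2.inRange(g,0,45)
for c in cv2.findContours(dark&fill,0,2)[0]:
    if cv2.contourArea(c)>150:
        e=cv2.fitEllipse(cv2.convexHull(c));print('dark',e,ray(d,e[0],.084)[0],ray(d,e[0],.07)[0])
lug=cv2.inRange(f,(120,120,120),(255,255,255));lug[:,:200]=0;lug[:,255:]=0;lug[:195]=0;lug[255:]=0
for c in cv2.findContours(lug,0,2)[0]:
    if cv2.contourArea(c)>10: print('lug',cv2.minAreaRect(c),ray(d,cv2.boxPoints(cv2.minAreaRect(c)),.108)[:,:2].round(4).tolist())
cv2.imwrite('pics/crop.png',cv2.resize(f[165:285,180:340],None,fx=5,fy=5,interpolation=2))
E
```

```text
panel ((257.9379577636719, 223.41201782226562), (92.33961486816406, 137.80763244628906), 85.76361083984375) [[0.6281, 0.2156], [0.6461, -0.0385], [0.4763, -0.0471], [0.4603, 0.1992]] [0.25467639 0.17009053 0.2468741 ] [0.55270168 0.08228382]
teal ((258.16156005859375, 224.20770263671875), (96.66839599609375, 142.49708557128906), 85.8150863647461) [[0.6305, 0.2197], [0.6489, -0.0431], [0.4711, -0.0519], [0.4549, 0.2027]] [0.26347307 0.17799669 0.25502968] [0.55136854 0.08184915]
dark ((303.1891784667969, 229.85995483398438), (24.518733978271484, 25.084352493286133), 62.7400016784668) [0.53758291 0.00119767 0.084     ] [5.38987831e-01 3.98565567e-04 7.00000000e-02]
dark ((227.58474731445312, 224.39479064941406), (45.829925537109375, 46.66826248168945), 76.9416732788086) [0.54833125 0.13636354 0.084     ] [0.54992155 0.1378957  0.07      ]
dark ((298.6750793457031, 191.99725341796875), (18.244834899902344, 37.85404968261719), 81.51908111572266) [0.60653097 0.00837704 0.084     ] [0.60912506 0.00770176 0.07      ]
lug ((216.00001525878906, 211.00001525878906), (12.727920532226562, 7.071067810058594), 45.0) [[0.5728, 0.1664], [0.5816, 0.1578], [0.5656, 0.1419], [0.5569, 0.1505]]
```

View pics/crop.png

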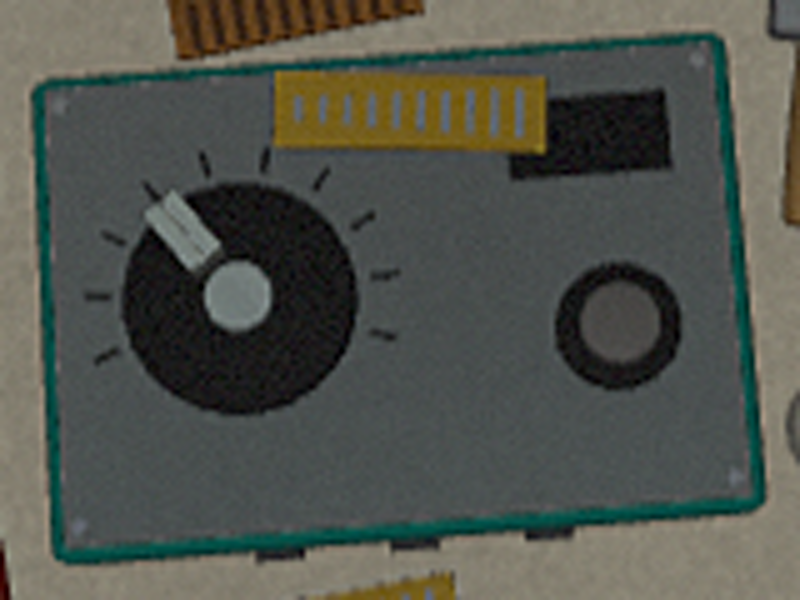

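The dial axis is at (0.548, 0.1365) and the button at (0.5375, 0.001). Both match the panel-frame prediction with the unit yawed about 4°. The lug is at about 40° in world axes, which is tick 3, so the target is about -56°. The plan is to close the fingers and travel high to a point beyond the lug's counter-clockwise flank.

Request:
jog_arm:
  steps:
    - [[0.0242, -0.0208, 0, 0, 0, 0, 0], [0.0242, -0.0208, 0, 0, 0, 0, 0], [0.0242, -0.0208, 0, 0, 0, 0, 0], [0.0242, -0.0208, 0, 0, 0, 0, 0], [0.0242, -0.0208, 0, 0, 0, 0, 0], [0.0242, -0.0208, 0, 0, 0, 0, 0], [0.0242, -0.0208, 0, 0, 0, 0, 0], [0.0242, -0.0208, 0, 0, 0, 0, 0], [0.0242, -0.0208, 0, 0, 0, 0, 0], [0.0242, -0.0208, 0, 0, 0, 0, 0]]
  grip_force: 20

```text
clock: 0.93
tcp_pos: [0.3565, -0.219, 0.2311]
ee_rot: [[0.921, 0.39, -0.0], [0.39, -0.921, 0.0], [-0.0, -0.0, -1.0]]
force: [0.7, -0.4, 0.5]
finger_gap: -0.0001
grasp_force: 0.0
```

Request:
jog_arm:
  steps:
    - [[0.0242, -0.0208, 0, 0, 0, 0, 0], [0.0242, -0.0208, 0, 0, 0, 0, 0], [0.0242, -0.0208, 0, 0, 0, 0, 0], [0.0242, -0.0208, 0, 0, 0, 0, 0], [0.0242, -0.0208, 0, 0, 0, 0, 0], [0.0242, -0.0208, 0, 0, 0, 0, 0], [0.0242, -0.0208, 0, 0, 0, 0, 0], [0.0242, -0.0208, 0, 0, 0, 0, 0], [0.0242, -0.0208, 0, 0, 0, 0, 0], [0.0242, -0.0208, 0, 0, 0, 0, 0]]

```text
clock: 1.77
tcp_pos: [0.4982, 0.0671, 0.231]
ee_rot: [[0.921, 0.39, -0.0], [0.39, -0.921, -0.0], [-0.0, -0.0, -1.0]]
force: [1.2, 0.2, 0.8]
finger_gap: -0.0
grasp_force: 0.0
```

Request:
jog_arm:
  steps:
    - [[0.0242, -0.0208, 0, 0, 0, 0, 0], [0.0242, -0.0208, 0, 0, 0, 0, 0], [0.0242, -0.0208, 0, 0, 0, 0, 0], [0.0242, -0.0208, 0, 0, 0, 0, 0], [0, 0, 0, 0, 0, 0, 0], [0, 0, 0, 0, 0, 0, 0]]

```text
clock: 2.27
tcp_pos: [0.5546, 0.1811, 0.2299]
ee_rot: [[0.92, 0.392, -0.002], [0.392, -0.92, -0.001], [-0.002, -0.0, -1.0]]
force: [-0.3, 0.2, -1.4]
finger_gap: -0.0001
grasp_force: 0.0
```

Request:
jog_arm:
  steps:
    - [[0, 0, 0, 0, 0, -0.117, 0], [0, 0, 0, 0, 0, -0.117, 0], [0, 0, 0, 0, 0, -0.117, 0], [0, 0, 0, 0, 0, -0.117, 0], [0, 0, 0, 0, 0, -0.117, 0], [0, 0, 0, 0, 0, -0.117, 0], [0, 0, 0, 0, 0, -0.117, 0], [0, 0, 0, 0, 0, -0.117, 0]]

```text
clock: 2.93
tcp_pos: [0.5542, 0.1787, 0.2315]
ee_rot: [[0.227, 0.974, -0.0], [0.974, -0.227, -0.0], [-0.0, 0.0, -1.0]]
force: [-0.2, -1.0, 0.3]
finger_gap: 0.0002
grasp_force: 0.0
```

Request:
jog_arm:
  steps:
    - [[0, 0, 0, 0, 0, -0.117, 0], [0, 0, 0, 0, 0, -0.117, 0], [0, 0, 0, 0, 0, -0.117, 0], [0, 0, 0, 0, 0, -0.117, 0], [0, 0, 0, 0, 0, -0.117, 0], [0, 0, 0, 0, 0, -0.117, 0], [0, 0, 0, 0, 0, -0.117, 0], [0, 0, 0, 0, 0, -0.117, 0], [0, 0, 0, 0, 0, 0, 0], [0, 0, 0, 0, 0, 0, 0]]

```text
clock: 3.77
tcp_pos: [0.5543, 0.179, 0.2315]
ee_rot: [[-0.642, 0.766, 0.0], [0.766, 0.642, -0.0], [-0.0, 0.0, -1.0]]
force: [-1.1, -1.3, -0.3]
finger_gap: -0.0002
grasp_force: 0.0
```

Run:
```python
from plant import sensors, eyes, r
import cv2,numpy as np
s=sensors.get_state();print(s['clock'],s['tcp_pos'],np.round(s['ee_rot'],4).tolist(),s['joint_pos'],s['finger_gap'],s['force'])
a=eyes.read_camera('top')['frame'];b=eyes.read_camera('scene')['frame']
cv2.imwrite('pics/p1.png',np.hstack([cv2.resize(a[140:300,120:320],None,fx=2,fy=2),cv2.resize(b[120:280,200:400],None,fx=2,fy=2)]))
```

```text
3.7667 [0.55433686 0.17901675 0.23149744] [[-0.6423, 0.7664, 0.0001], [0.7664, 0.6423, -0.0001], [-0.0001, 0.0, -1.0]] [ 3.12415596e-01  1.66656949e-01  2.64325711e-01  1.66839604e+00
 -1.00802629e-04  1.18569520e+00] -0.00015343165004293172 [-1.05403941 -1.32858671 -0.31246379]
```

View pics/p1.png

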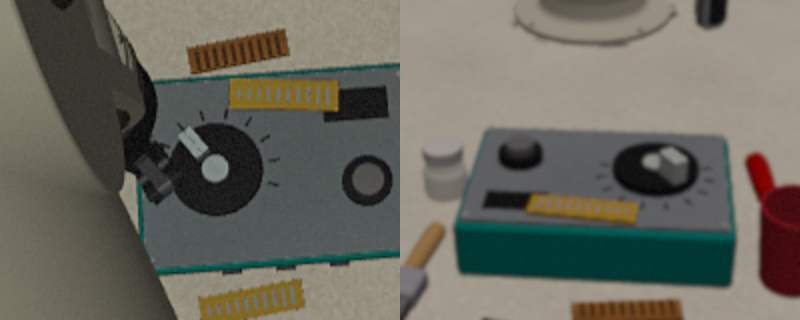

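The fingers stand above the panel, beyond the lug's counter-clockwise flank, and nothing has been disturbed. Next I descend and approach.

Request:
jog_arm:
  steps:
    - [[0, 0, 0.0172, 0, 0, 0, 0], [0, 0, 0.0172, 0, 0, 0, 0], [0, 0, 0.0172, 0, 0, 0, 0], [0, 0, 0.0172, 0, 0, 0, 0], [0, 0, 0.0172, 0, 0, 0, 0], [0, 0, 0.0172, 0, 0, 0, 0], [0, 0, 0.0172, 0, 0, 0, 0], [0, 0, 0.0172, 0, 0, 0, 0], [0, 0, 0, 0, 0, 0, 0], [0, 0, 0, 0, 0, 0, 0]]

```text
clock: 4.7
tcp_pos: [0.554, 0.1795, 0.0933]
ee_rot: [[-0.644, 0.765, -0.002], [0.765, 0.644, -0.001], [0.001, -0.002, -1.0]]
force: [0.6, -0.2, 0.4]
finger_gap: 0.0001
grasp_force: 0.0
```

Request:
jog_arm:
  steps:
    - [[-0.002, 0, 0, 0, 0, 0, 0], [-0.002, 0, 0, 0, 0, 0, 0], [-0.002, 0, 0, 0, 0, 0, 0], [-0.001, 0, 0, 0, 0, 0, 0], [-0.001, 0, 0, 0, 0, 0, 0], [-0.001, 0, 0, 0, 0, 0, 0], [0, 0, 0, 0, 0, 0, 0], [0, 0, 0, 0, 0, 0, 0]]

```text
clock: 5.37
tcp_pos: [0.5604, 0.1729, 0.0937]
ee_rot: [[-0.646, 0.764, 0.0], [0.764, 0.646, 0.0], [0.0, 0.0, -1.0]]
force: [-0.2, 0.6, -0.4]
finger_gap: -0.0
grasp_force: 0.0
```

Request:
jog_arm:
  steps:
    - [[-0.0005, 0, 0, 0, 0, 0, 0], [-0.0005, 0, 0, 0, 0, 0, 0], [-0.0005, 0, 0, 0, 0, 0, 0], [0, 0, 0, 0, 0, 0, 0], [0, 0, 0, 0, 0, 0, 0]]

```text
clock: 5.78
tcp_pos: [0.5614, 0.1718, 0.0937]
ee_rot: [[-0.646, 0.764, -0.0], [0.764, 0.646, -0.0], [0.0, -0.0, -1.0]]
force: [1.0, -0.8, -0.1]
finger_gap: 0.0003
grasp_force: 0.0
```

Request:
jog_arm:
  steps:
    - [[-0.0017, 0.0009, 0, 0, 0, 0.0524, 0], [-0.0017, 0.0009, 0, 0, 0, 0.0524, 0], [-0.0017, 0.0009, 0, 0, 0, 0.0524, 0], [0, 0, 0, 0, 0, 0, 0], [0, 0, 0, 0, 0, 0, 0]]

```text
clock: 6.2
tcp_pos: [0.5663, 0.1697, 0.0937]
ee_rot: [[-0.519, 0.855, -0.001], [0.855, 0.519, 0.001], [0.001, -0.0, -1.0]]
force: [-1.8, 2.4, 0.3]
finger_gap: -0.0001
grasp_force: 1.5
```

Request:
jog_arm:
  steps:
    - [[-0.0017, 0.0009, 0, 0, 0, 0.0524, 0], [-0.0017, 0.0009, 0, 0, 0, 0.0524, 0], [-0.0017, 0.0009, 0, 0, 0, 0.0524, 0], [0, 0, 0, 0, 0, 0, 0], [0, 0, 0, 0, 0, 0, 0]]

```text
clock: 6.62
tcp_pos: [0.5715, 0.166, 0.0937]
ee_rot: [[-0.38, 0.925, 0.0], [0.925, 0.38, -0.0], [-0.0, 0.0, -1.0]]
force: [-0.6, -0.1, -0.4]
finger_gap: 0.0002
grasp_force: 0.0
```

```bash
cat > look.py <<'E'
from plant import sensors, eyes, r
import sys
from h import *
s=sensors.get_state();A=np.array([.5483,.1365]);p=s['tcp_pos'][:2]-A;x=s['ee_rot'][:2,0];y=s['ee_rot'][:2,1]
print('t,r mm',(p@x*1e3).round(1),(p@y*1e3).round(1),'radial ang',np.degrees(np.arctan2(y[1],y[0])).round(1),'F',s['force'].round(1),'along x',(s['force'][:2]@x).round(1))
a=eyes.read_camera('top');b=eyes.read_camera('scene')
if len(sys.argv)>1:
    cv2.imwrite(f'pics/{sys.argv[1]}.png',np.hstack([cv2.resize(a['frame'][180:270,180:280],None,fx=4,fy=4,interpolation=2),cv2.resize(b['frame'][170:260,290:390],None,fx=4,fy=4,interpolation=2)]))
E
python3 look.py p2
```

```text
t,r mm 18.5 32.7 radial ang 22.3 F [-0.6 -0.1 -0.4] along x 0.2
```

View pics/p2.png

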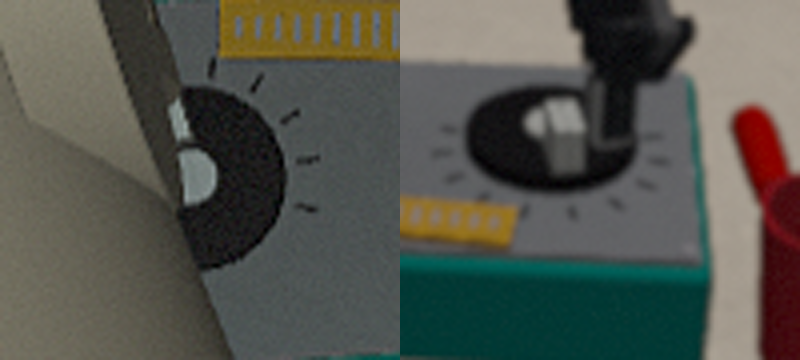

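Click 1 is done: the lug has snapped ahead of the fingertip to about 16°, and the tip stands clear behind it. Now click 2, same way (24° of arc).

Request:
jog_arm:
  steps:
    - [[-0.0017, 0.0008, 0, 0, 0, 0.0524, 0], [-0.0017, 0.0008, 0, 0, 0, 0.0524, 0], [-0.0017, 0.0008, 0, 0, 0, 0.0524, 0], [-0.0017, 0.0008, 0, 0, 0, 0.0524, 0], [-0.0017, 0.0008, 0, 0, 0, 0.0524, 0], [-0.0017, 0.0008, 0, 0, 0, 0.0524, 0], [-0.0017, 0.0008, 0, 0, 0, 0.0524, 0], [-0.0017, 0.0008, 0, 0, 0, 0.0524, 0], [0, 0, 0, 0, 0, 0, 0], [0, 0, 0, 0, 0, 0, 0]]

```text
clock: 7.55
tcp_pos: [0.5803, 0.1542, 0.0937]
ee_rot: [[0.029, 1.0, 0.0], [1.0, -0.029, -0.0], [-0.0, 0.0, -1.0]]
force: [0.3, -0.7, 0.9]
finger_gap: -0.0001
grasp_force: 0.0
```

```bash
python3 look.py p3
```

```text
t,r mm 18.6 31.5 radial ang -1.7 F [ 0.3 -0.7  0.9] along x -0.7
```

View pics/p3.png

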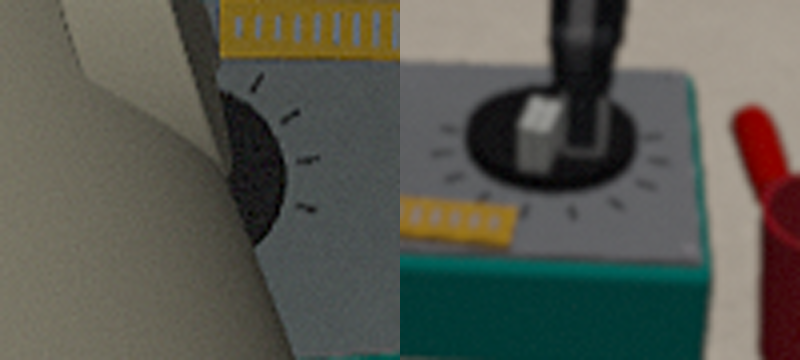

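The lug has turned to about -8°, so two clicks are done and the tip is behind it. Now click 3, then click 4, each followed by a pause.

Request:
jog_arm:
  steps:
    - [[-0.0017, 0.0009, 0, 0, 0, 0.0524, 0], [-0.0017, 0.0009, 0, 0, 0, 0.0524, 0], [-0.0017, 0.0009, 0, 0, 0, 0.0524, 0], [-0.0017, 0.0009, 0, 0, 0, 0.0524, 0], [-0.0017, 0.0009, 0, 0, 0, 0.0524, 0], [-0.0017, 0.0009, 0, 0, 0, 0.0524, 0], [-0.0017, 0.0009, 0, 0, 0, 0.0524, 0], [-0.0017, 0.0009, 0, 0, 0, 0.0524, 0], [0, 0, 0, 0, 0, 0, 0], [0, 0, 0, 0, 0, 0, 0]]

```text
clock: 8.48
tcp_pos: [0.5844, 0.1395, 0.0937]
ee_rot: [[0.433, 0.901, 0.0], [0.901, -0.433, -0.0], [-0.0, 0.0, -1.0]]
force: [1.3, 0.3, -0.1]
finger_gap: -0.0003
grasp_force: 0.0
```

```bash
python3 look.py p4
```

```text
t,r mm 18.4 31.2 radial ang -25.7 F [ 1.3  0.3 -0.1] along x 0.8
```

View pics/p4.png

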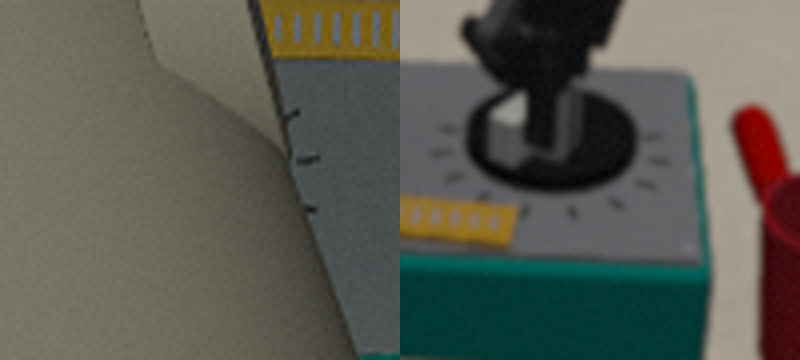

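The lug has moved to about -32°, so three clicks are done with no residual force. Now click 4, then I back off the lug (+x), lift, and move away to look.

Request:
jog_arm:
  steps:
    - [[-0.0017, 0.0009, 0, 0, 0, 0.0524, 0], [-0.0017, 0.0009, 0, 0, 0, 0.0524, 0], [-0.0017, 0.0009, 0, 0, 0, 0.0524, 0], [-0.0017, 0.0009, 0, 0, 0, 0.0524, 0], [-0.0017, 0.0009, 0, 0, 0, 0.0524, 0], [-0.0017, 0.0009, 0, 0, 0, 0.0524, 0], [-0.0017, 0.0009, 0, 0, 0, 0.0524, 0], [-0.0017, 0.0009, 0, 0, 0, 0.0524, 0], [0, 0, 0, 0, 0, 0, 0], [0, 0, 0, 0, 0, 0, 0]]

```text
clock: 9.42
tcp_pos: [0.5822, 0.1244, 0.0937]
ee_rot: [[0.763, 0.647, 0.0], [0.647, -0.763, -0.0], [0.0, 0.0, -1.0]]
force: [0.3, 0.3, 0.0]
finger_gap: 0.0003
grasp_force: 0.0
```

Request:
jog_arm:
  steps:
    - [[0.002, 0, 0, 0, 0, 0, 0], [0.002, 0, 0, 0, 0, 0, 0], [0, 0, -0.01, 0, 0, 0, 0], [0, 0, -0.02, 0, 0, 0, 0], [0, 0, -0.03, 0, 0, 0, 0], [0, 0, -0.03, 0, 0, 0, 0], [0, 0, -0.03, 0, 0, 0, 0], [0, 0, 0, 0, 0, 0, 0]]

```text
clock: 10.08
tcp_pos: [0.5868, 0.1274, 0.2211]
ee_rot: [[0.764, 0.645, 0.009], [0.645, -0.764, 0.002], [0.008, 0.004, -1.0]]
force: [0.9, -0.2, 1.5]
finger_gap: -0.0002
grasp_force: 0.0
```

```bash
python3 look.py p5
python3 - <<'E'
from plant import sensors
import numpy as np
s=sensors.get_state();print(s['clock'],s['tcp_pos'],np.round(s['ee_rot'],3).tolist(),s['joint_pos'])
E
```

```text
t,r mm 23.5 31.8 radial ang -49.8 F [ 0.9 -0.2  1.5] along x 0.6
10.1833 [0.58597716 0.12723023 0.21568291] [[0.764, 0.645, 0.003], [0.645, -0.764, 0.001], [0.003, 0.001, -1.0]] [2.13800656e-01 1.99832581e-01 2.71663588e-01 1.63944264e+00
 1.18495119e-05 2.65393194e+00]
```

View pics/p5.png

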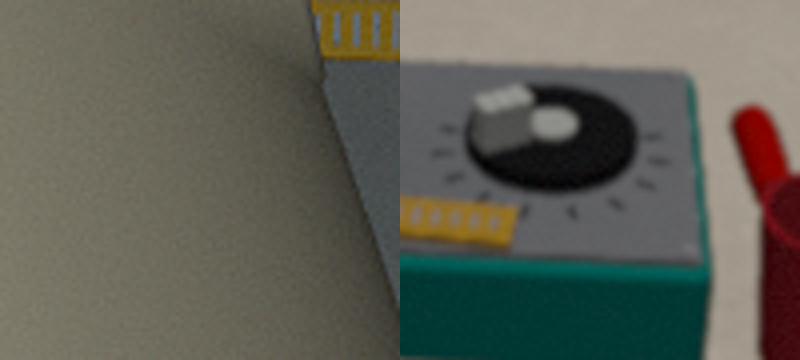

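Run:
```python
from h import *
A=np.array([.5483,.1365])
d=np.load('scene0.npz');t=np.load('top0.npz')
P=ray(d,[(309.3,196.2),(322.5,192.7)],.108)[:,:2]-A
print(P,np.linalg.norm(P,axis=1),np.degrees(np.arctan2(P[:,1],P[:,0])),np.degrees(np.arctan2(*(P[0]-P[1])[::-1])))
for z in(.08,.09,.1):
    print(z,ray(t,(304,229),z)[0],proj(d,ray(t,(304,229),z)[0]))
cv2.imwrite('pics/btn.png',cv2.resize(d['frame'][170:220,230:290],None,fx=8,fy=8,interpolation=2))
```

```text
[[ 0.02429449 -0.03304666]
 [ 0.00842406 -0.00975834]] [0.0410159  0.01289148] [-53.67826917 -49.19701559] -55.726516514776876
0.08 [ 5.39527036e-01 -5.13706042e-04  8.00000000e-02] [[259.33138285 195.704593  ]]
0.09 [5.3850461e-01 7.5266198e-05 9.0000000e-02] [[259.5014835  191.19348295]]
0.1 [0.53748218 0.00066424 0.1       ] [[259.67337225 186.63495198]]
```

View pics/btn.png

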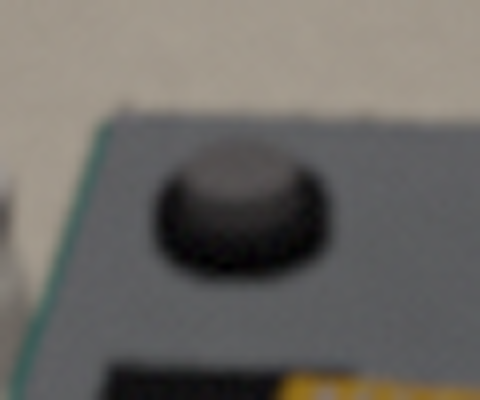

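The lug is at -55.7° against a target of about -56°, with its end at r 41 mm, so the fourth click is confirmed. The button top is at about (0.538, 0.0005, 0.089). Now I move over it and descend.

Request:
jog_arm:
  steps:
    - [[-0.0237, 0.0131, 0, 0, 0, 0, 0], [-0.0237, 0.0131, 0, 0, 0, 0, 0], [-0.0237, 0.0131, 0, 0, 0, 0, 0], [-0.0237, 0.0131, 0, 0, 0, 0, 0], [-0.0237, 0.0131, 0, 0, 0, 0, 0], [0, 0, 0, 0, 0, 0, 0], [0, 0, 0, 0, 0, 0, 0]]

```text
clock: 10.77
tcp_pos: [0.5363, -0.0005, 0.213]
ee_rot: [[0.765, 0.643, -0.001], [0.643, -0.765, 0.0], [-0.001, -0.001, -1.0]]
force: [0.8, 0.1, -0.2]
finger_gap: 0.0001
grasp_force: 0.0
```

Request:
jog_arm:
  steps:
    - [[0, 0, 0.02, 0, 0, 0, 0], [0, 0, 0.02, 0, 0, 0, 0], [0, 0, 0.02, 0, 0, 0, 0], [0, 0, 0.02, 0, 0, 0, 0], [0, 0, 0.02, 0, 0, 0, 0], [0, 0, 0.015, 0, 0, 0, 0], [0, 0, 0, 0, 0, 0, 0], [0, 0, 0, 0, 0, 0, 0]]

```text
clock: 11.43
tcp_pos: [0.5364, 0.0013, 0.0978]
ee_rot: [[0.764, 0.646, -0.002], [0.646, -0.764, 0.0], [-0.002, -0.002, -1.0]]
force: [-0.2, 1.2, 0.3]
finger_gap: -0.0
grasp_force: 0.0
```

Request:
jog_arm:
  steps:
    - [[0, 0, 0.002, 0, 0, 0, 0], [0, 0, 0.002, 0, 0, 0, 0], [0, 0, 0.002, 0, 0, 0, 0], [0, 0, 0.002, 0, 0, 0, 0], [0, 0, 0, 0, 0, 0, 0], [0, 0, 0, 0, 0, 0, 0]]

```text
clock: 11.93
tcp_pos: [0.5373, 0.0006, 0.0911]
ee_rot: [[0.764, 0.645, 0.001], [0.645, -0.764, 0.0], [0.001, 0.001, -1.0]]
force: [1.9, 0.9, 1.7]
finger_gap: 0.0003
grasp_force: 0.9
```

Request:
jog_arm:
  steps:
    - [[0, 0, 0.001, 0, 0, 0, 0], [0, 0, 0.001, 0, 0, 0, 0], [0, 0, 0.001, 0, 0, 0, 0], [0, 0, 0, 0, 0, 0, 0], [0, 0, 0, 0, 0, 0, 0]]

```text
clock: 12.35
tcp_pos: [0.5373, 0.0006, 0.0879]
ee_rot: [[0.764, 0.645, 0.001], [0.645, -0.764, 0.0], [0.001, 0.0, -1.0]]
force: [2.0, 0.7, 4.0]
finger_gap: 0.0001
grasp_force: 1.8
```

Request:
jog_arm:
  steps:
    - [[0, 0, 0.001, 0, 0, 0, 0], [0, 0, 0.001, 0, 0, 0, 0], [0, 0, 0, 0, 0, 0, 0], [0, 0, 0, 0, 0, 0, 0]]

```text
clock: 12.68
tcp_pos: [0.5373, 0.0005, 0.086]
ee_rot: [[0.764, 0.645, 0.001], [0.645, -0.764, 0.0], [0.001, 0.001, -1.0]]
force: [2.3, 2.4, 5.6]
finger_gap: 0.0003
grasp_force: 2.9
```

Request:
jog_arm:
  steps:
    - [[0, 0, 0.0007, 0, 0, 0, 0], [0, 0, 0.0007, 0, 0, 0, 0], [0, 0, 0, 0, 0, 0, 0], [0, 0, 0, 0, 0, 0, 0]]

```text
clock: 13.02
tcp_pos: [0.5373, 0.0005, 0.0859]
ee_rot: [[0.764, 0.645, 0.002], [0.645, -0.764, 0.0], [0.002, 0.001, -1.0]]
force: [-0.7, 0.8, 14.3]
finger_gap: 0.0002
grasp_force: 7.5
```

The button has bottomed out: the tip stopped at z 0.0859 and the force jumped to 14 N. Now I release it and move clear.

Request:
jog_arm:
  steps:
    - [[0, 0, -0.005, 0, 0, 0, 0], [0, 0, -0.01, 0, 0, 0, 0], [0, 0, -0.03, 0, 0, 0, 0], [0, 0, -0.03, 0, 0, 0, 0], [0, 0, -0.03, 0, 0, 0, 0], [0, 0, -0.03, 0, 0, 0, 0], [0, 0, 0, 0, 0, 0, 0]]

```text
clock: 13.6
tcp_pos: [0.5378, 0.0004, 0.2251]
ee_rot: [[0.764, 0.645, 0.006], [0.645, -0.764, -0.0], [0.004, 0.004, -1.0]]
force: [1.1, -0.4, 0.2]
finger_gap: -0.0001
grasp_force: 0.0
```

Request:
jog_arm:
  steps:
    - [[0, 0.03, 0, 0, 0, 0, 0], [-0.015, 0.03, 0, 0, 0, 0, 0], [-0.02, 0.03, 0, 0, 0, 0, 0], [-0.02, 0.03, 0, 0, 0, 0, 0], [-0.02, 0.03, 0, 0, 0, 0, 0], [-0.02, 0.03, 0, 0, 0, 0, 0], [-0.02, 0.03, 0, 0, 0, 0, 0], [0, 0, 0, 0, 0, 0, 0], [0, 0, 0, 0, 0, 0, 0], [0, 0, 0, 0, 0, 0, 0]]

```text
clock: 14.43
tcp_pos: [0.5839, -0.234, 0.2187]
ee_rot: [[0.765, 0.644, -0.002], [0.644, -0.765, 0.001], [-0.001, -0.002, -1.0]]
force: [0.1, 0.7, 0.4]
finger_gap: -0.0
grasp_force: 0.0
```

Run:
```python
from h import *
from plant import sensors,eyes
s=sensors.get_state();print(s['clock'],s['tcp_pos'],s['force'],abs(s['dq']).max())
d=eyes.read_camera('top');f=d['frame']
lug=cv2.inRange(f,(120,120,120),(255,255,255));lug[:,:200]=0;lug[:,255:]=0;lug[:200]=0;lug[255:]=0
for c in cv2.findContours(lug,0,2)[0]:
    if cv2.contourArea(c)>10:
        P=ray(d,cv2.minAreaRect(c)[0],.108)[0,:2]-[.5483,.1365];print(cv2.minAreaRect(c),np.linalg.norm(P),np.degrees(np.arctan2(P[1],P[0])))
# scene change, button
a=np.load('scene0.npz')['frame'];b=eyes.read_camera('scene')['frame']
print('button region diff',cv2.absdiff(a,b)[182:207,248:274].mean(),cv2.absdiff(a,b)[300:400,50:150].mean(),'plates etc',cv2.absdiff(a,b)[190:300,370:430].mean(),cv2.absdiff(a,b)[215:300,170:345].mean())
```

```text
14.4333 [ 0.58394411 -0.23395527  0.21866686] [0.05242847 0.65568176 0.35433296] 0.023928674892883126
((238.7307586669922, 213.8461456298828), (6.101701259613037, 13.590153694152832), 56.30992889404297) 0.026954115483637787 -54.49102863836443
button region diff 1.7087179487179487 1.5738666666666667 plates etc 1.995959595959596 1.7537703081232494
```

The lug is at about -55°, the button image is back to its original, and the loose items haven't changed.

```bash
python3 -c "
from plant import r
print(r.job_done())"
```

```text
the job is handed in; nothing more can be done
None
```

I turned the dial four clicks clockwise, pressed the start button fully down and let it come back up, left the loose items in place, and handed the job in; the hand-in returned no verdict.

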